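# Unlock the slide drawer with the bench key

## Robot

A 6-joint arm with a two-finger parallel gripper is mounted at the origin on the work surface. World frame = base frame: x ahead of the robot, y to its left, z up, the work surface at z = 0. Lengths are in m, angles in rad, forces in N, time in s.
With the tool pointing down it reaches from about 0.275 to 0.725 m from the base axis. Payload 5.6 kg.
Tool frame: the origin (TCP) lies midway between the tips of the shut fingers; the grasp point (between the pads) lies 19 mm behind it; z points along the fingers, y is the direction in which the jaws open and shut (so a half turn about z gives the same grasp; the last joint's range is limited). The gripper opens to 85 mm and grips with 20 to 120 N. Pads are 22 mm wide; open, the fingers measure 114 mm over their backs; the gripper's body (76 mm by 85 mm) begins 54 mm behind the grasp point. The pads swing forward as they close: fully open they stand 13 mm farther back than shut.
Start: joints at [1.616, 0.255, 0.108, 0, -1.424, -0.285], TCP at [0.131, 0.534, 0.231] pointing down, gripper open.
Joint ranges: [-2.95, 2.95], [-1.21, 1.97], [-1.09, 1.5], [-2.87, 1.71], [-2.94, -0.07], [-3.05, 3.05]. Speed limits (rad/s): [2.57, 2.57, 3.14, 3.14, 3.14, 3.14].

## Interface

Orientations are given as [roll, pitch, yaw] about the fixed x, y, z axes, in that order (R = Rz(yaw) Ry(pitch) Rx(roll)).
In Python, from rig import robot gives the robot as it stands. The module is installed in compiled form; this text tells all that it offers.
- The arm moves only by the tool drive_tool, never from a script. Its argument "commands" is a list of rows, each a list of 5 numbers: the shift along the tool's x, y, z in m, then the turn about the tool's z in degrees, then the finger opening in m, from 0 to 0.0854. A call has 1 to 10 rows; each row shifts and turns the pose as measured when the row begins, along the tool's axes as they then stand; what a row does not reach is not made up. A row lasts 1/10 s, in which the tool goes at most 50 mm and 8.59 degrees, less where a joint would pass 70% of its speed; a pose out of reach is approached as far as the arm can. A call with a gripper value outside its range is refused whole. The fingers move at their own pace and stop on an object; the grip force is fixed at half the most. Time passes only in rows, so rows that do not move let the fingers close. It gives the time, the measured TCP pose, the force and the opening at its end, in the units of the state.
- robot.get_obs(): the state, without advancing time (a new reading comes with each control period).
- robot.grab_frame(name): name is "side" or "top"; returns the picture (480x640x3 uint8, red, green, blue); there is no depth.
- robot.camera_params(name): a dict with "intrinsics" (3x3 intrinsics, pixels), "origin" and "orientation" of the camera in the world. Camera axes: x right, y down, z forward; pixel columns grow to the right and rows downward; lengths in m; the calibration is good to about 2 mm. A picture is of the moment at which its call begins. camera_params takes no time and is no camera call.
- robot.close_job(): hands the job in, once; it reports no verdict.
The state is a dict: "t": time; "joint_positions": joint angles; "joint_vel": joint speeds; "joint_efforts": joint torques, N m; "position": TCP position; "tool_rot": TCP orientation; "force": force on the tool from outside, world axes, zero at the start; "moment": the same for the moment, N m; "opening": opening from 0.0 (shut) to 1.0 (fully open).
Only numpy, scipy, OpenCV 4.12 (cv2) and the standard library are available. Lean on these libraries where they do the work, as an engineer would, in place of code of your own. Each camera call takes 0.05 s, during which the arm holds its last target.

## Task

Take the key with the plain rectangular bow out of the key block, put it into the lock on top of the grey drawer unit and, feeling gently for the slot inside, push it fully home until its collar sits on the lock's rim. Then turn it clockwise until the hidden bolt lets go and the drawer springs open, and let go of the key, leaving it fully home in the lock. Do not force the key at any time, and leave the other two keys, the slide box, the flask and the stack of dishes where they are.

Things in the scene. Friction and masses are not known exactly. Their poses are not given: they have to be found in the camera images.
- key_bow (a point): Centre of the bow (flat grip) of the key to use: steel, 70 mm long, 95 to 160 g, standing tip down in the block on its collar. Axes: z up along the key, y along the bow's width, x across its thickness. Bow: plain rectangle 34 wide (y) x 9 thick (x) x 30 high, 15 mm either side of this point. A 9 mm round neck joins it to the collar. Its width lies within 0.3 rad of the row of keys.
- key_tip (a point): Middle of the key's lower end, 55 mm below key_bow; same axes. From here up: a flat tang 19 wide (y) x 5 thick (x) x 12 long, in the plane of the bow; a round shank 20 mm across up to 29 mm; a collar 32 mm across from 29 to 32 mm. Half a turn of the key makes no difference.
- lock_rim (a point): Centre of the top of the lock's round steel rim, 42 mm across, 106 mm above the bench. Axes are the drawer unit's: x to its back, y to its left, z up. A steep lead-in 26 mm across and 5 deep leads to a fixed round bore 21.2 mm across. Fully home, the collar rests on the rim (key_bow 26 mm above it). Over 30 N between key and unit is forcing.
- lock_face (a point): On the lock's axis at the bottom of the bore, 18 mm below the rim: the face of the turning plug, with a slot 6.2 mm wide right across it, 14 deep, for the tang. Axes as lock_rim: the slot's direction is not measured; it lies along y or up to 1.0 rad clockwise of y from above. A tang out of line rests on the face, 11 mm short of home; turned there under a few newtons it drops in within about 0.1 rad of the slot.
- drawer (a joint): Opening of the sprung drawer, m: 0 shut, 0.05 out at the unit's front (-x); it opens by itself when the bolt lets go, with the tang about 1.35 rad clockwise of the unit's y axis; the plug has a hard stop at 1.6 and a friction of 0.08 N m. Unit: fixed light-grey steel cabinet 200 deep (x) x 170 wide x 100 mm high, lock 65 mm behind the front, midway across.
- unit: The fixed drawer unit; origin at the middle of its underside, on the bench; the lock's axis is 35 mm towards its front (-x) from here.
- key_round_bow (a point): Another key, not to be used: the same but for a round disc bow 34 mm across and 9 thick. This point lies on its axis, 26 mm above its collar's underside.
- key_tee_bow (a point): Another key, not to be used: the same but for a T-bar bow 46 x 9 x 10 mm. This point lies on its axis, 26 mm above its collar's underside. The three keys stand in a row, 58 mm apart, in any order, in a fixed grey block 60 x 180 x 40 mm high.
- slide_box_center (a point): Brown cardboard slide box 45 x 80 x 26 mm lying loose on the rear of the drawer unit's top; this point is at its centre. Leave it.
- flask_center (a point): Culture flask with blue cap, 55 x 40 x 114 mm high, loose on the bench; this point is half-way up. Leave it.
- dishes_center (a point): Stack of culture dishes, 60 mm across, 45 high, loose; this point is half-way up. Leave it.
Not all that is in view belongs to the job. What is shaped like the part that bears key_bow but red is not meant.

How it is judged:
On the way, in this order (a step that is already met when the one before it is completed fails the run):
1. the key is fully home in the lock, its collar on the rim, while the drawer is still shut (z of key_bow in the frame of lock_rim below 0.0285 m and horizontal distance between key_bow and lock_rim below 0.005 m and value of joint drawer below 0.004 m), for 0.2 s.
2. the bolt has let go and the drawer has sprung open, the key still home (z of key_bow in the frame of lock_rim below 0.0285 m and horizontal distance between key_bow and lock_rim below 0.005 m and value of joint drawer above 0.035 m), for 0.2 s.
At the end, for the whole second after the job is handed in: The drawer stands at least 35 mm open and at rest; the key stands in the lock, released, upright within 0.1 rad and fully home (key_bow within 5 mm of the lock's axis and less than 28.5 mm above the rim, that is the collar within 2.5 mm of it) (all of step 2 and velocity of joint drawer below 0.01 m/s and angle between key_bow's own z axis and vertical below 0.1 rad); the robot touches nothing.
It fails at once if the key is forced: more than 30 N between the key and the drawer unit (contact force between key and unit above 30 N).
It fails at once if one of the other keys is moved more than 15 mm (distance of any of key_round_bow, key_tee_bow from where it was at the start of the episode above 0.015 m).
It fails at once if the slide box, the flask or the dishes are pushed more than 20 mm (distance of any of slide_box_center, flask_center, dishes_center from where it was at the start of the episode above 0.02 m).
It also fails if it takes over 64 s, if anything falls off the work surface, if the arm or the gripper's body presses on something with over 40 N, if the wrist force passes 120 N, or if a joint passes its speed limit or range.

## Working session

There is one attempt and no reset: what is moved stays moved. The work goes in short steps, Python scripts to look and compute and a tool call to move; the robot and the scene stay as the last step left them, time stands still between calls to the robot, and variables do not carry over. Pictures are saved under pics/ and viewed, and the job is handed in when it is done.

Besides the shell and the picture viewer there is one more tool, called by a JSON object that holds its "op" and its "data", one argument or row to a line. drive_tool: Moves the arm, as the interface text tells. Its arguments: {"type":"object","properties":{"commands":{"type":"array","items":{"type":"array","items":{"type":"number"}}}},"required":["commands"]}

```bash
mkdir -p pics
python3 - <<'E'
from rig import robot
import cv2
for n in("side","top"):
    f=robot.grab_frame(n); cv2.imwrite(f"pics/{n}0.png",f[:,:,::-1]); p=robot.camera_params(n); print(n,p)
print(robot.get_obs())
E
```

```text
side {'intrinsics': array([[618.87286865,   0.        , 323.38904295],
       [  0.        , 618.87286865, 234.80153703],
       [  0.        ,   0.        ,   1.        ]]), 'origin': array([ 0.27801026, -0.89553034,  0.69192673]), 'orientation': array([-2.14879727e+00,  1.07809704e-03, -3.55192949e-01])}
top {'intrinsics': array([[494.57935092,   0.        , 323.72433038],
       [  0.        , 494.57935092, 230.34782821],
       [  0.        ,   0.        ,   1.        ]]), 'origin': array([ 0.47159951, -0.06431633,  0.91175276]), 'orientation': array([-3.01686854, -0.02750406, -1.57422007])}
{'t': 0.1, 'joint_positions': array([ 1.61558589e+00,  2.55687947e-01,  1.07135754e-01, -3.83630614e-04,
       -1.42390181e+00, -2.84589570e-01]), 'joint_vel': array([ 0.00124132, -0.00342456,  0.00562844,  0.00228885,  0.00048948,
       -0.00087719]), 'joint_efforts': array([-3.49991409e-03, -3.87603378e+01,  2.38474685e+01,  5.37800923e+00,
       -3.82866478e-03,  7.61669128e-07]), 'position': array([0.13049072, 0.53384558, 0.23049277]), 'tool_rot': array([ 3.13989512e+00, -1.01273173e-04, -2.39856389e-01]), 'force': array([-0.55041658,  1.15667388,  0.69013658]), 'moment': array([ 0.02542656, -0.05032172,  0.01544434]), 'opening': 0.9997678381913387}
```

View pics/side0.png

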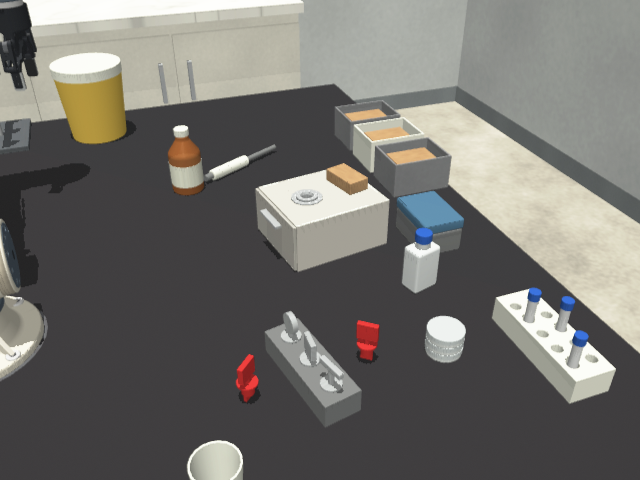

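View pics/top0.png

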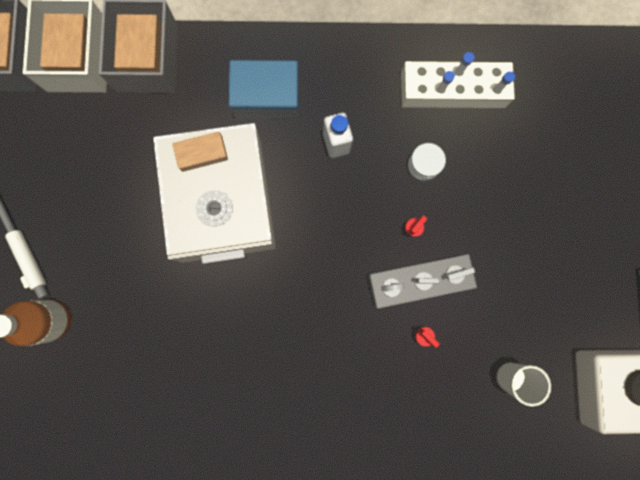

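Run:
```python
import cv2
s=cv2.imread('pics/side0.png');t=cv2.imread('pics/top0.png')
c=lambda im,x,y,w,h,k:cv2.resize(im[y:y+h,x:x+w],None,fx=k,fy=k,interpolation=cv2.INTER_CUBIC)
cv2.imwrite('pics/s_keys.png',c(s,255,300,120,120,5))
cv2.imwrite('pics/t_keys.png',c(t,360,245,130,70,6))
cv2.imwrite('pics/s_lock.png',c(s,250,160,150,110,5))
cv2.imwrite('pics/t_lock.png',c(t,145,115,140,155,4)[:600])
```

```text
(no output)
```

View pics/s_keys.png

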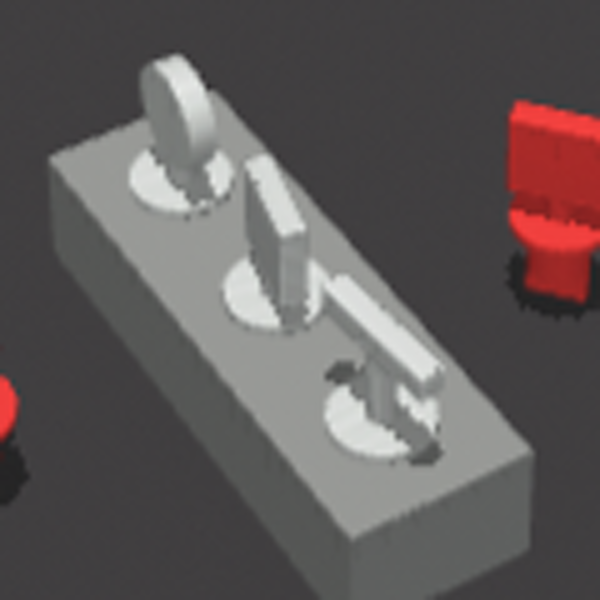

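View pics/t_keys.png

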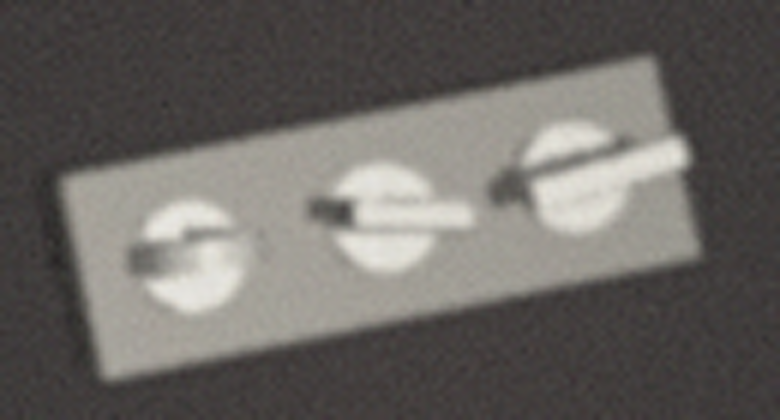

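View pics/s_lock.png

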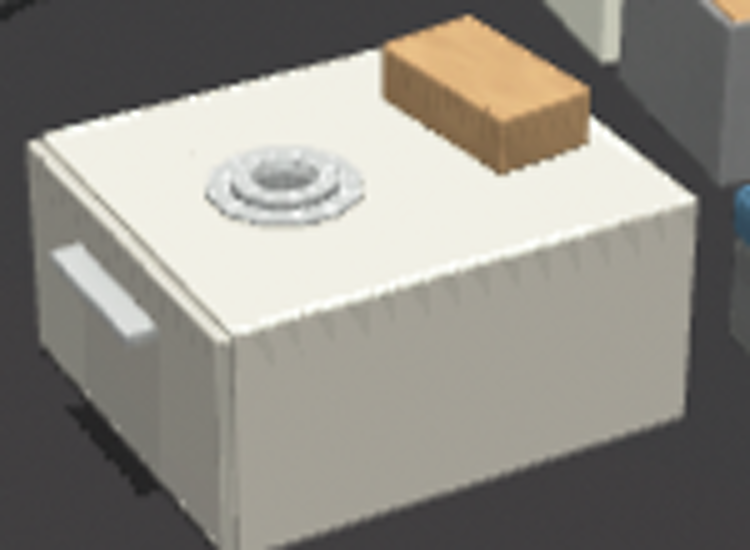

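View pics/t_lock.png

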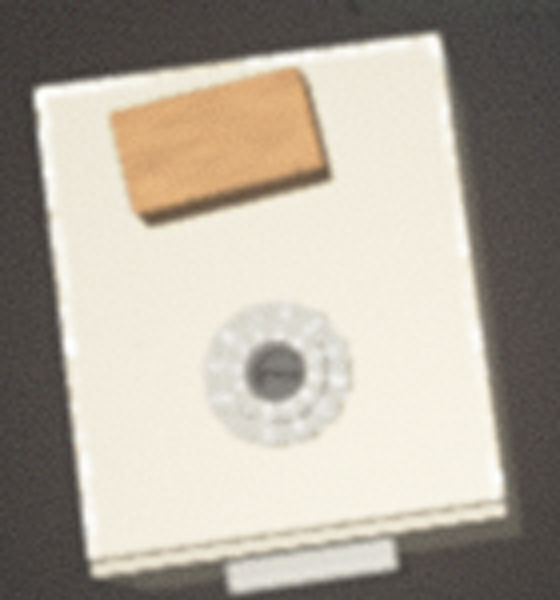

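```bash
cat > h.py <<'E'
import numpy as np
from scipy.spatial.transform import Rotation as R
from rig import robot
def ray(n,u,v,z):
    p=robot.camera_params(n);K=p['intrinsics'];M=R.from_euler('xyz',p['orientation']).as_matrix()
    d=M@np.linalg.inv(K)@np.array([u,v,1.]);o=p['origin'];return o+d*(z-o[2])/d[2]
def tri(ua,ub):
    A=[];b=[]
    for n,(u,v) in(("side",ua),("top",ub)):
        p=robot.camera_params(n);d=R.from_euler('xyz',p['orientation']).as_matrix()@np.linalg.inv(p['intrinsics'])@np.array([u,v,1.]);d/=np.linalg.norm(d)
        P=np.eye(3)-np.outer(d,d);A.append(P);b.append(P@p['origin'])
    x=np.linalg.lstsq(np.vstack(A),np.hstack(b),rcond=None)[0];return x
def cr(x0,y0,k,pts):return [((x+.5)/k-.5+x0,(y+.5)/k-.5+y0) for x,y in pts]
E
python3 - <<'E'
from h import *
np.set_printoptions(precision=4,suppress=True)
def show(l,n,pts,z):
    q=[ray(n,*p,z) for p in pts]
    print(l);print(np.array(q)[:,:2],'mean',np.mean(q,0))
show('bow top ends, top',"top",cr(360,245,6,[(350,203),(350,225),(473,205),(473,228)]),.081)
show('bow top corners side',"side",cr(255,300,5,[(247,160),(270,155),(306,228),(283,236)]),.081)
show('collar top',"top",cr(360,245,6,[(385,217)]),.043)
show('collar side',"side",cr(255,300,5,[(274,295)]),.043)
show('others collars top',"top",cr(360,245,6,[(193,256),(577,178)]),.043)
show('block corners top',"top",cr(360,245,6,[(60,178),(655,55),(703,257),(103,380)]),.04)
show('lock side',"side",cr(250,160,5,[(284,180)]),.106)
show('lock top',"top",cr(145,115,4,[(276,372)]),.106)
show('unit top corners top',"top",cr(145,115,4,[(34,88),(440,33),(506,503),(92,562)]),.1)
show('unit top corners side',"side",cr(250,160,5,[(695,200),(232,330),(40,138)]),.1)
show('boxes',"top",cr(145,115,4,[(112,112),(298,68),(327,170),(138,212)]),.126)
E
python3 - <<'E'
import cv2
t=cv2.imread('pics/top0.png')
a=cv2.resize(t[190:228,194:234],None,fx=14,fy=14,interpolation=cv2.INTER_CUBIC)
cv2.imwrite('pics/t_lock2.png',a)
s=cv2.imread('pics/side0.png')
cv2.imwrite('pics/s_lock2.png',cv2.resize(s[183:210,286:328],None,fx=18,fy=18,interpolation=cv2.INTER_CUBIC))
E
```

```text
bow top ends, top
[[ 0.4942 -0.2457]
 [ 0.4881 -0.2456]
 [ 0.4936 -0.2804]
 [ 0.4872 -0.2802]] mean [ 0.4908 -0.263   0.081 ]
bow top corners side
[[ 0.4868 -0.2494]
 [ 0.4938 -0.2497]
 [ 0.4933 -0.2823]
 [ 0.4861 -0.283 ]] mean [ 0.49   -0.2661  0.081 ]
collar top
[[ 0.4912 -0.2642]] mean [ 0.4912 -0.2642  0.043 ]
collar side
[[ 0.4883 -0.2675]] mean [ 0.4883 -0.2675  0.043 ]
others collars top
[[ 0.48   -0.2075]
 [ 0.5024 -0.3214]] mean [ 0.4912 -0.2644  0.043 ]
block corners top
[[ 0.5029 -0.1692]
 [ 0.5389 -0.3469]
 [ 0.4792 -0.3588]
 [ 0.4442 -0.1809]] mean [ 0.4913 -0.264   0.04  ]
lock side
[[0.6071 0.0874]] mean [0.6071 0.0874 0.106 ]
lock top
[[0.6102 0.0939]] mean [0.6102 0.0939 0.106 ]
unit top corners top
[[ 0.7319  0.1989]
 [ 0.7569  0.0295]
 [ 0.5567 -0.0003]
 [ 0.5326  0.1677]] mean [0.6445 0.099  0.1   ]
unit top corners side
[[0.7531 0.0276]
 [0.5575 0.0009]
 [0.5308 0.1633]] mean [0.6138 0.0639 0.1   ]
boxes
[[0.7137 0.1587]
 [0.7326 0.0841]
 [0.6898 0.0714]
 [0.6721 0.1469]] mean [0.702  0.1153 0.126 ]
```

View pics/t_lock2.png

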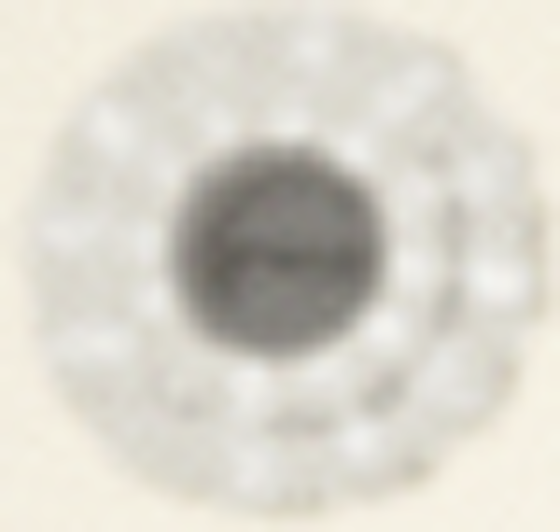

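View pics/s_lock2.png

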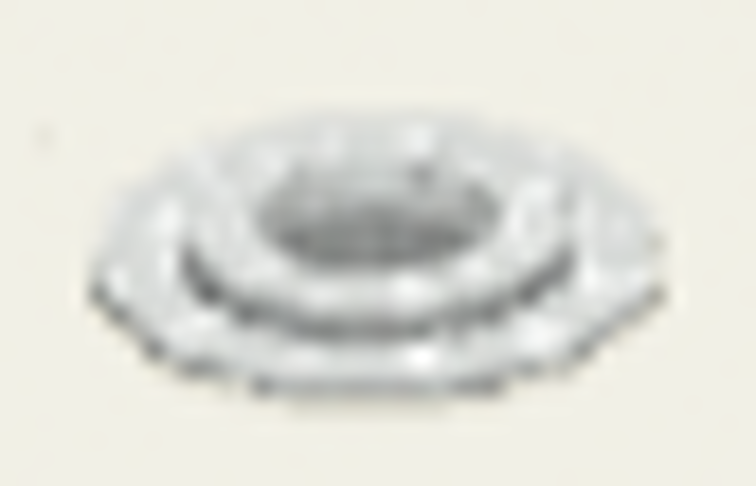

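The middle key of the block has the rectangular bow, at about (0.491, −0.264), yaw about −1°. In the top view the slot is a dark line about 10–15° clockwise of the unit's y axis. The lock is at about (0.61, 0.092) and the unit's yaw is about 0.15. I'm moving over the key now.

{"op": "drive_tool", "data": {
  "commands": [
    [0.01,0.01,-0.045,0,0.0854],
    [0.03,0.038,-0.03,0,0.0854],
    [0.03,0.038,0,0,0.0854],
    [0.03,0.038,0,0,0.0854],
    [0.03,0.038,0,0,0.0854],
    [0.03,0.038,0,0,0.0854],
    [0.03,0.038,0,0,0.0854],
    [0.03,0.038,0,0,0.0854],
    [0.03,0.038,0,0,0.0854],
    [0.03,0.038,0,0,0.0854]
  ]
}}

```text
t: 1.1
position: [0.3185, 0.1185, 0.3043]
tool_rot: [3.13, -0.002, -0.229]
force: [1.5, 1.5, 1.1]
opening: 1.0
```

{"op": "drive_tool", "data": {
  "commands": [
    [0.03,0.038,0,0,0.0854],
    [0.03,0.038,0,0,0.0854],
    [0.03,0.038,0,0,0.0854],
    [0.03,0.038,0,0,0.0854],
    [0.03,0.038,0,0,0.0854],
    [0.03,0.038,0,0,0.0854],
    [0.03,0.038,0,0,0.0854],
    [0.03,0.038,0,0,0.0854],
    [0,0,0,8,0.0854],
    [0,0,0,8,0.0854]
  ]
}}

```text
t: 2.1
position: [0.4838, -0.252, 0.3019]
tool_rot: [3.131, 0.004, -0.521]
force: [-0.5, 0.6, 0.2]
opening: 0.998
```

{"op": "drive_tool", "data": {
  "commands": [
    [0,0,0,8.5,0.0854],
    [0,0,0,8.5,0.0854],
    [0,0,0,8.5,0.0854],
    [0,0,0,8.5,0.0854],
    [0,0,0,8.5,0.0854],
    [0,0,0,8.5,0.0854],
    [0,0,0,8.5,0.0854],
    [0,0,0,4,0.0854]
  ]
}}

```text
t: 2.9
position: [0.4823, -0.2524, 0.2958]
tool_rot: [3.122, -0.004, -1.645]
force: [0.1, -0.5, -0.1]
opening: 0.998
```

{"op": "drive_tool", "data": {
  "commands": [
    [0.012,-0.008,0.05,-3,0.0854],
    [0,0,0.05,0,0.0854],
    [0,0,0.03,0,0.0854],
    [0,0,0,0,0.0854]
  ]
}}

```text
t: 3.3
position: [0.4867, -0.265, 0.1641]
tool_rot: [3.123, -0.002, -1.593]
force: [-0.3, 0.4, -0.1]
opening: 1.0
```

Run:
```python
from rig import robot
import cv2
k=4
for n,(x,y,w,h) in(("side",(220,200,190,150)),("top",(330,210,170,130))):
    f=robot.grab_frame(n)[:,:,::-1]; cv2.imwrite(f"pics/{n}1.png",f); cv2.imwrite(f"pics/{n}1c.png",cv2.resize(f[y:y+h,x:x+w],None,fx=k,fy=k,interpolation=cv2.INTER_CUBIC))
o=robot.get_obs();print(o['position'],o['tool_rot'],o['joint_positions'])
```

```text
[ 0.48935223 -0.26634028  0.16908091] [ 3.13103567 -0.00614149 -1.59235001] [-0.21220165  0.2996743   0.00663505  0.00836508 -1.28696871  0.18823605]
```

View pics/side1c.png

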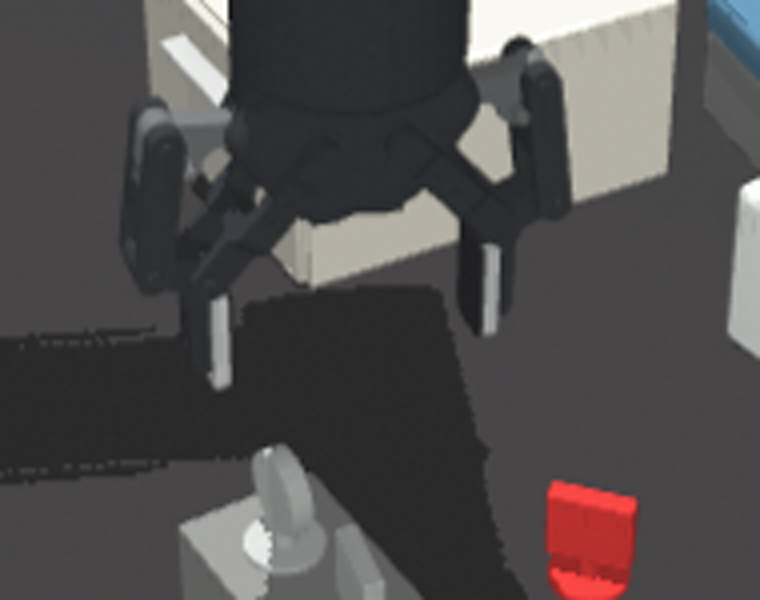

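View pics/top1c.png

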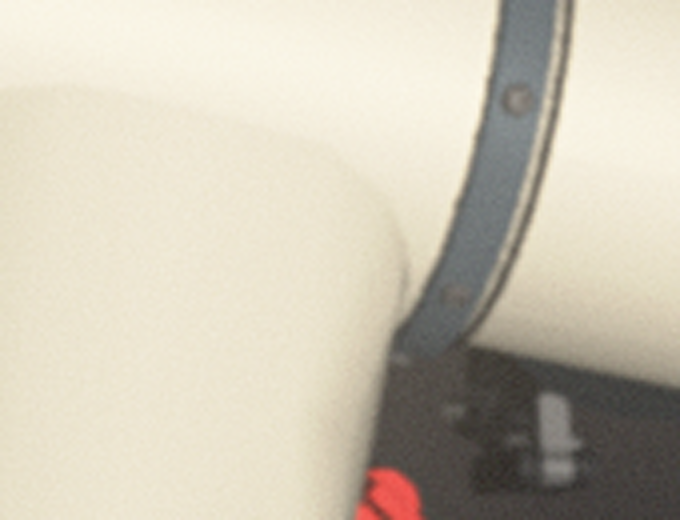

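Run:
```python
from h import *
np.set_printoptions(precision=4,suppress=True)
for z in(.178,.182,.186):
    a=np.array([ray("side",*p,z) for p in cr(220,200,4,[(220,386),(489,332)])]);print(z,a[:,:2],a.mean(0),a[1]-a[0])
```

```text
0.178 [[ 0.4397 -0.2731]
 [ 0.5337 -0.277 ]] [ 0.4867 -0.275   0.178 ] [ 0.094  -0.0039  0.    ]
0.182 [[ 0.4384 -0.2779]
 [ 0.5317 -0.2818]] [ 0.485  -0.2798  0.182 ] [ 0.0933 -0.0039  0.    ]
0.186 [[ 0.4372 -0.2828]
 [ 0.5297 -0.2866]] [ 0.4834 -0.2847  0.186 ] [ 0.0925 -0.0038  0.    ]
```

{"op": "drive_tool", "data": {
  "commands": [
    [-0.002,-0.002,0.03,0,0.05],
    [0,0,0.03,0,0.05],
    [0,0,0.02,0,0.05],
    [0,0,0,0,0.05]
  ]
}}

```text
t: 3.8
position: [0.4986, -0.2678, 0.0985]
tool_rot: [-3.133, -0.014, -1.591]
force: [0.6, 0.3, 0.2]
opening: 0.583
```

Run:
```python
from rig import robot
import cv2
k=5
for n,(x,y,w,h) in(("side",(240,260,150,120)),):
    f=robot.grab_frame(n)[:,:,::-1]; cv2.imwrite(f"pics/{n}2.png",f); cv2.imwrite(f"pics/{n}2c.png",cv2.resize(f[y:y+h,x:x+w],None,fx=k,fy=k,interpolation=cv2.INTER_CUBIC))
o=robot.get_obs();print(o['position'],o['tool_rot'],o['opening'],o['force'])
```

```text
[ 0.49977175 -0.26841662  0.10048388] [-3.13013928 -0.01527586 -1.59024078] 0.5885850609092436 [ 1.38621573 -0.70128784  0.37057691]
```

View pics/side2c.png

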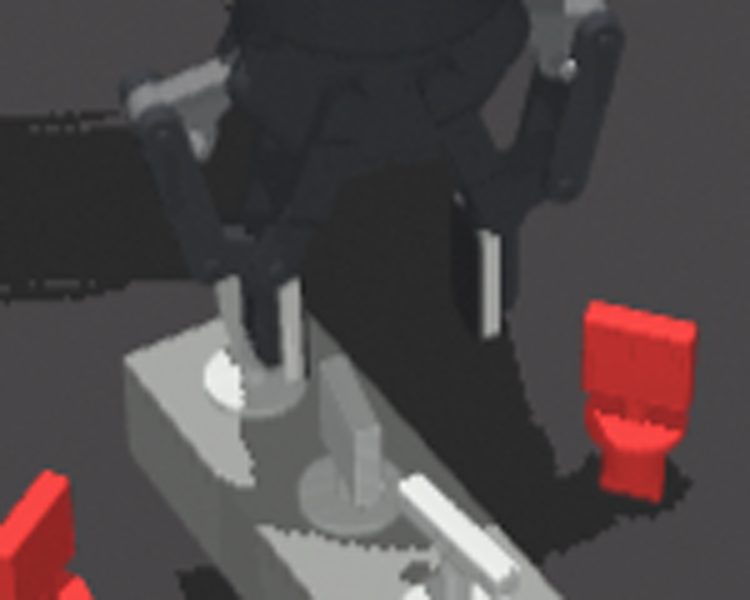

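{"op": "drive_tool", "data": {
  "commands": [
    [-0.002,0.004,0,0,0.05],
    [-0.002,0.004,0,0,0.05],
    [0,0,0,0,0.05],
    [0,0,0,0,0.05]
  ]
}}

```text
t: 4.25
position: [0.4952, -0.2653, 0.1079]
tool_rot: [-3.119, -0.019, -1.589]
force: [0.8, 0.3, 0.0]
opening: 0.585
```

{"op": "drive_tool", "data": {
  "commands": [
    [0,0,0,0,0.05],
    [0,0,0,0,0.05]
  ]
}}

```text
t: 4.45
position: [0.4956, -0.2654, 0.1088]
tool_rot: [-3.117, -0.02, -1.589]
force: [0.2, 0.0, -0.5]
opening: 0.588
```

{"op": "drive_tool", "data": {
  "commands": [
    [0,0.003,0.01,0,0.05],
    [0,0,0,0,0.05]
  ]
}}

```text
t: 4.65
position: [0.4925, -0.2655, 0.0977]
tool_rot: [-3.117, -0.019, -1.589]
force: [0.1, 0.4, -0.2]
opening: 0.583
```

{"op": "drive_tool", "data": {
  "commands": [
    [0,0,-0.02,0,0.05],
    [0,0,-0.02,0,0.05],
    [0,0,0,0,0.05],
    [0,0,0,0,0.05]
  ]
}}

```text
t: 5.05
position: [0.4899, -0.2644, 0.136]
tool_rot: [-3.123, -0.018, -1.59]
force: [0.0, 1.2, -0.6]
opening: 0.584
```

{"op": "drive_tool", "data": {
  "commands": [
    [0,0,0.02,0,0.05],
    [0,0,0,0,0.05],
    [0,0,0,0,0.05]
  ]
}}

```text
t: 5.35
position: [0.4897, -0.2648, 0.1143]
tool_rot: [-3.125, -0.018, -1.59]
force: [-0.4, -1.0, -0.2]
opening: 0.585
```

{"op": "drive_tool", "data": {
  "commands": [
    [0,-0.001,0.02,0,0.05],
    [0,0,0,0,0.05],
    [0,0,0.02,0,0.05],
    [0,0,0,0,0.05],
    [0,0,0.01,0,0.05],
    [0,0,0,0,0.05],
    [0,0,0,0,0.05]
  ]
}}

```text
t: 6.05
position: [0.4943, -0.2674, 0.0689]
tool_rot: [-3.119, -0.022, -1.588]
force: [-0.0, 0.4, 0.0]
opening: 0.584
```

Run:
```python
from rig import robot
import cv2
k=5
for n,(x,y,w,h) in(("side",(240,260,150,120)),):
    f=robot.grab_frame(n)[:,:,::-1]; cv2.imwrite(f"pics/{n}3.png",f); cv2.imwrite(f"pics/{n}3c.png",cv2.resize(f[y:y+h,x:x+w],None,fx=k,fy=k,interpolation=cv2.INTER_CUBIC))
o=robot.get_obs();print(o['position'],o['tool_rot'],o['opening'],o['force'])
```

```text
[ 0.49415094 -0.26719974  0.06872805] [-3.11962849 -0.02152659 -1.58844372] 0.5848342976203746 [ 0.71889276  1.15783348 -0.09650916]
```

View pics/side3c.png

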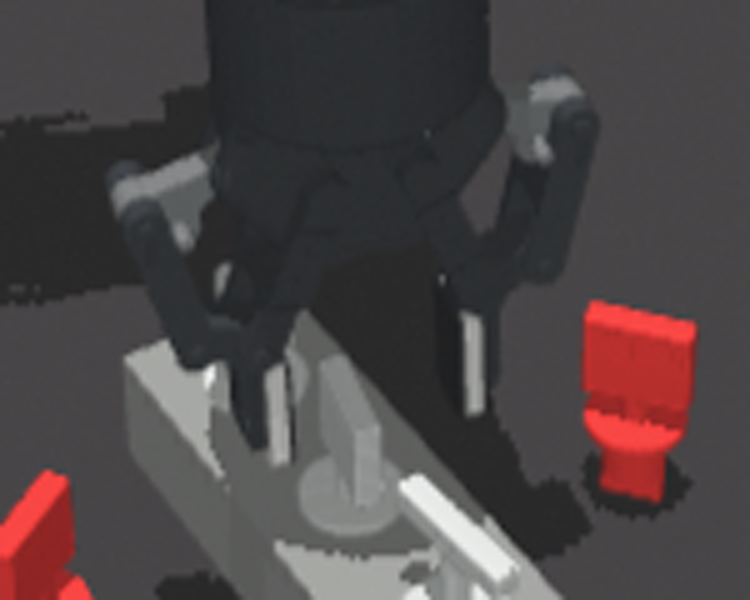

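{"op": "drive_tool", "data": {
  "commands": [
    [-0.001,0.002,0.01,0,0.05],
    [0,0,0,0,0.05],
    [-0.001,0.001,0.005,0,0.05],
    [0,0,0,0,0.05]
  ]
}}

```text
t: 6.5
position: [0.4915, -0.2654, 0.0533]
tool_rot: [-3.118, -0.022, -1.589]
force: [-0.0, 0.6, 0.2]
opening: 0.589
```

{"op": "drive_tool", "data": {
  "commands": [
    [0,0,0,0,0.0],
    [0,0,0,0,0.0],
    [0,0,0,0,0.0],
    [0,0,0,0,0.0]
  ]
}}

```text
t: 6.9
position: [0.4911, -0.2655, 0.0536]
tool_rot: [-3.12, -0.022, -1.588]
force: [-1.2, -0.1, 0.2]
opening: 0.091
```

{"op": "drive_tool", "data": {
  "commands": [
    [0,0,0,0,0.0],
    [0,0,0,0,0.0],
    [0,0,0,0,0.0]
  ]
}}

```text
t: 7.2
position: [0.491, -0.2655, 0.0536]
tool_rot: [-3.12, -0.022, -1.588]
force: [-0.5, 0.7, 0.8]
opening: 0.095
```

{"op": "drive_tool", "data": {
  "commands": [
    [0,0,-0.02,0,0.0],
    [0,0,-0.02,0,0.0],
    [0,0,-0.03,0,0.0],
    [0,0,-0.03,0,0.0],
    [0,0,-0.03,0,0.0],
    [0,0,-0.03,0,0.0],
    [0,0,-0.01,0,0.0],
    [0,0,0,0,0.0],
    [0,0,0,0,0.0]
  ]
}}

```text
t: 8.1
position: [0.4872, -0.2607, 0.2249]
tool_rot: [-3.122, -0.018, -1.589]
force: [0.2, 0.7, -2.1]
opening: 0.094
```

{"op": "drive_tool", "data": {
  "commands": [
    [-0.02,-0.007,0,0,0.0],
    [-0.035,-0.012,0,0,0.0],
    [-0.035,-0.012,0,0,0.0],
    [-0.035,-0.012,0,0,0.0],
    [-0.035,-0.012,0,0,0.0],
    [-0.035,-0.012,0,0,0.0],
    [-0.035,-0.012,0,0,0.0],
    [-0.02,-0.007,0,0,0.0],
    [0,0,0,0,0.0],
    [0,0,0,0,0.0]
  ]
}}

```text
t: 9.1
position: [0.5733, -0.0021, 0.1991]
tool_rot: [3.127, -0.017, -1.593]
force: [0.7, 0.1, -1.0]
opening: 0.094
```

{"op": "drive_tool", "data": {
  "commands": [
    [-0.02,-0.007,0,0,0.0],
    [-0.025,-0.009,0,0,0.0],
    [-0.025,-0.009,0,0,0.0],
    [-0.015,-0.007,0,0,0.0],
    [0,0,0,0,0.0],
    [0,0,0,0,0.0]
  ]
}}

```text
t: 9.7
position: [0.6054, 0.0787, 0.1917]
tool_rot: [3.118, -0.021, -1.599]
force: [-0.7, 0.4, -1.3]
opening: 0.091
```

```bash
cat > look.py <<'E'
import sys,cv2
from rig import robot
tag=sys.argv[1]; k=5
for n,(x,y,w,h) in(("side",(250,120,120,120)),("top",(160,150,120,110))):
    f=robot.grab_frame(n)[:,:,::-1]; cv2.imwrite(f"pics/{n}{tag}.png",f); cv2.imwrite(f"pics/{n}{tag}c.png",cv2.resize(f[y:y+h,x:x+w],None,fx=k,fy=k,interpolation=cv2.INTER_CUBIC))
o=robot.get_obs();print(o['t'],o['position'],o['tool_rot'],o['opening'],o['force'],o['moment'])
E
python3 look.py 4
```

```text
9.8 [0.60526834 0.07848013 0.19193284] [ 3.11814606 -0.02046543 -1.59956133] 0.09731669359105562 [ 0.31356708  0.24671922 -1.44389769] [ 0.05992186 -0.0848201  -0.01932999]
```

View pics/side4c.png

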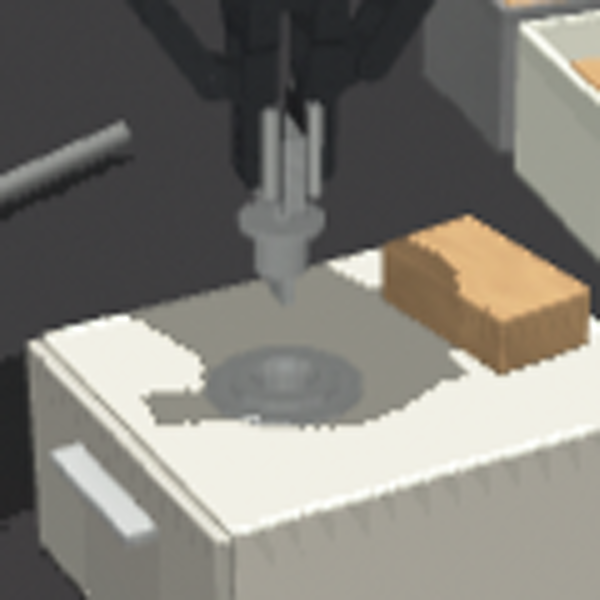

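View pics/top4c.png

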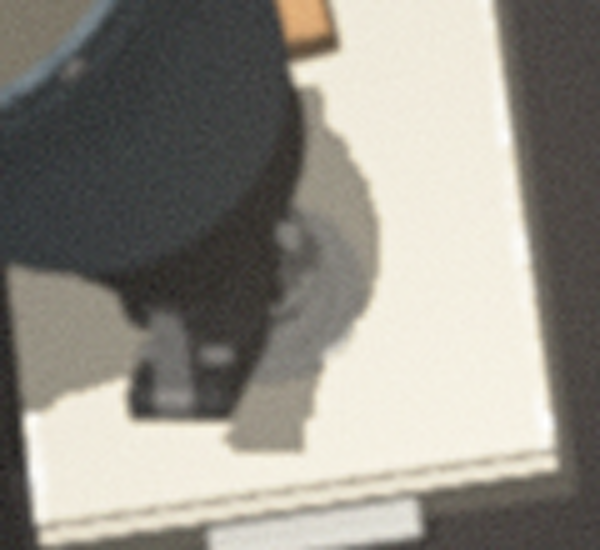

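Run:
```python
from h import *
import cv2
np.set_printoptions(precision=4,suppress=True)
o=robot.get_obs();T=R.from_euler('xyz',o['tool_rot']).as_matrix();p=o['position']
print('toolz',T[:,2])
print('collar pred',p+T@[0,0,.0106],'tip pred',p+T@[0,0,.0426])
for l,q,z in(('collar',(282,221),.1813),('tip',(288,303),.1493),('lock',(284,375),.106),('lock b',(284,380),.106)):
    print(l,ray("side",*cr(250,120,5,[q])[0],z))
s=cv2.imread('pics/side4.png')
cv2.imwrite('pics/s4z.png',cv2.resize(s[135:210,280:340],None,fx=8,fy=8,interpolation=cv2.INTER_CUBIC))
```

```text
toolz [-0.024  -0.0198 -0.9995]
collar pred [0.605  0.0783 0.1813] tip pred [0.6042 0.0776 0.1494]
collar [0.6027 0.073  0.1813]
tip [0.6031 0.069  0.1493]
lock [0.6084 0.0911 0.106 ]
lock b [0.6071 0.0874 0.106 ]
```

View pics/s4z.png

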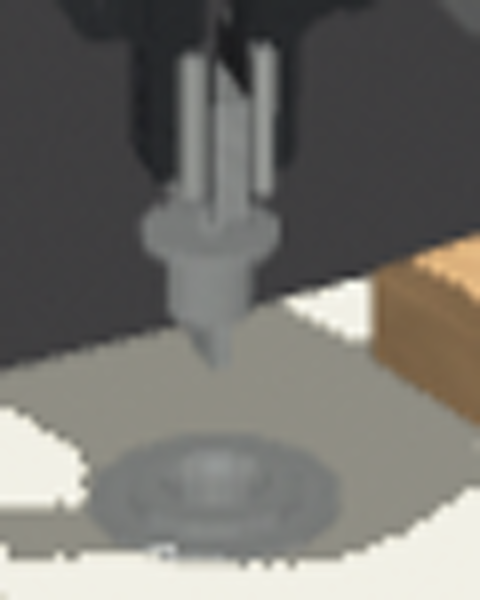

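Run:
```python
from h import *
np.set_printoptions(precision=4,suppress=True)
for l,q,z in(('collar',(281.5,207),.1813),('lock',(285,375),.106)):
    print(l,ray("side",*cr(250,120,5,[q])[0],z))
```

```text
collar [0.6063 0.0839 0.1813]
lock [0.6088 0.0909 0.106 ]
```

{"op": "drive_tool", "data": {
  "commands": [
    [-0.007,-0.003,0,0,0.0],
    [0,0,0,0,0.0],
    [-0.007,-0.003,0,0,0.0],
    [0,0,0,0,0.0],
    [0,0,0.015,0,0.0],
    [0,0,0,0,0.0],
    [0,0,0.008,0,0.0],
    [0,0,0,0,0.0]
  ]
}}

```text
t: 10.6
position: [0.6119, 0.0912, 0.1696]
tool_rot: [3.121, -0.02, -1.602]
force: [0.3, -0.2, -2.6]
opening: 0.09
```

```bash
python3 look.py 5
python3 - <<'E'
import cv2
s=cv2.imread('pics/side5.png')
cv2.imwrite('pics/s5z.png',cv2.resize(s[140:215,280:340],None,fx=8,fy=8,interpolation=cv2.INTER_CUBIC))
E
```

```text
10.7 [0.61288588 0.09120865 0.17126695] [ 3.12367719 -0.01978912 -1.60129944] 0.0925369428624629 [ 0.32165041 -0.42714285 -1.58873523] [ 0.04869681 -0.08401507  0.00348738]
```

View pics/s5z.png

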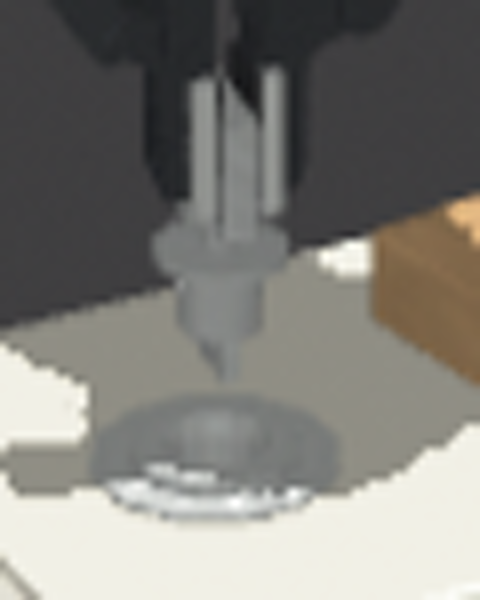

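View pics/top5c.png

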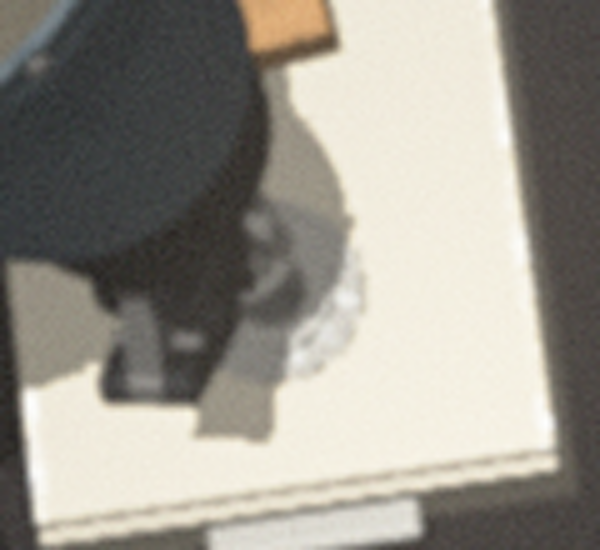

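Run:
```python
from h import *
import cv2
np.set_printoptions(precision=2,suppress=True)
p=robot.camera_params("side");M=R.from_euler('xyz',p['orientation']).as_matrix()
def pr(X):
    q=p['intrinsics']@(M.T@(np.array(X)-p['origin']));return (q[:2]/q[2]-[280,140]+.5)*8
o=robot.get_obs();T=R.from_euler('xyz',o['tool_rot']).as_matrix()
P=lambda x,y,z:pr(o['position']+T@np.array([x-.0015,y,z]))
print('tang near tip corner',P(.0095,0,.0426),'meas 225,382')
a=np.linspace(0,2*np.pi,200)
def ell(f):
    E=np.array([f(t) for t in a]);print('L,R,T,B',E[:,0].min(),E[:,0].max(),E[:,1].min(),E[:,1].max())
ell(lambda t:P(.016*np.cos(t),.016*np.sin(t),.0136));print('collar underside meas 150 290 - 282')
ell(lambda t:P(.01*np.cos(t),.01*np.sin(t),.0306));print('shank bottom meas 180,262,-,347')
for r,z in((.021,.106),(.0305,.102),(.013,.106)):
  ell(lambda t:pr([.610+r*np.cos(t),.0935+r*np.sin(t),z]))
print('flange meas 90 340 392 520')
s=cv2.imread('pics/side0.png')
cv2.imwrite('pics/s0z.png',cv2.resize(s[140:215,280:340],None,fx=8,fy=8,interpolation=cv2.INTER_CUBIC))
```

```text
tang near tip corner [239.32 370.96] meas 225,382
L,R,T,B 158.8685833024947 294.8826962744738 214.04224904893113 273.410680727558
collar underside meas 150 290 - 282
L,R,T,B 184.96854812957554 269.32731203413687 289.56174870991754 327.3220434676741
shank bottom meas 180,262,-,347
L,R,T,B 130.96343471515547 305.24322103393297 392.8372313216719 478.39059917914005
L,R,T,B 91.98796067452076 344.6764175479857 388.44829445250866 513.1256153413233
L,R,T,B 164.1756761661054 272.05837841958237 408.74707973257114 461.7015601880655
flange meas 90 340 392 520
```

View pics/s0z.png

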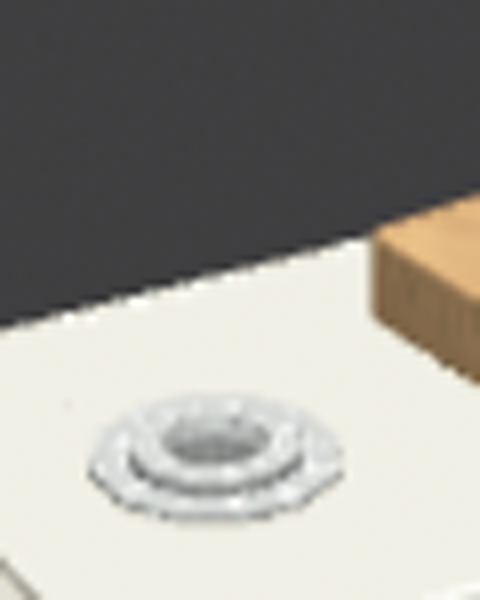

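{"op": "drive_tool", "data": {
  "commands": [
    [-0.0025,0.001,0,0,0.0],
    [0,0,0,0,0.0],
    [0,0,0.008,0,0.0],
    [0,0,0,0,0.0],
    [0,0,0.006,0,0.0],
    [0,0,0,0,0.0]
  ]
}}

```text
t: 11.3
position: [0.612, 0.0938, 0.1572]
tool_rot: [3.125, -0.019, -1.601]
force: [0.1, -0.3, -1.9]
opening: 0.09
```

{"op": "drive_tool", "data": {
  "commands": [
    [0,0,0.003,0,0.0],
    [0,0,0,0,0.0]
  ]
}}

```text
t: 11.5
position: [0.6119, 0.0936, 0.1537]
tool_rot: [3.125, -0.019, -1.601]
force: [1.1, 0.7, -1.3]
opening: 0.092
```

```bash
python3 look.py 6
python3 - <<'E'
import cv2
s=cv2.imread('pics/side6.png')
cv2.imwrite('pics/s6z.png',cv2.resize(s[140:215,280:340],None,fx=8,fy=8,interpolation=cv2.INTER_CUBIC))
E
```

```text
11.6 [0.61234336 0.09364498 0.1544254 ] [ 3.12633467 -0.01924651 -1.60132953] 0.09706901226892317 [-0.03040175  0.92602581 -1.54413879] [ 0.0672272  -0.03429411 -0.00261191]
```

View pics/s6z.png

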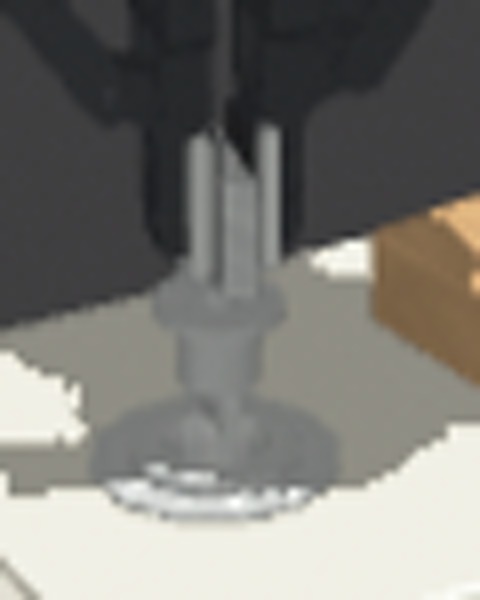

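{"op": "drive_tool", "data": {
  "commands": [
    [0,0.0012,0,0,0.0],
    [0,0,0.003,0,0.0],
    [0,0,0,0,0.0]
  ]
}}

```text
t: 11.9
position: [0.6112, 0.0937, 0.1517]
tool_rot: [3.127, -0.019, -1.601]
force: [-0.0, 0.7, -1.7]
opening: 0.093
```

{"op": "drive_tool", "data": {
  "commands": [
    [0,0,0.003,0,0.0],
    [0,0,0,0,0.0]
  ]
}}

```text
t: 12.1
position: [0.6111, 0.0937, 0.1484]
tool_rot: [3.127, -0.019, -1.601]
force: [-0.3, -0.6, -1.6]
opening: 0.094
```

{"op": "drive_tool", "data": {
  "commands": [
    [0,0,0.003,0,0.0],
    [0,0,0,0,0.0]
  ]
}}

```text
t: 12.3
position: [0.6111, 0.0936, 0.1451]
tool_rot: [3.127, -0.019, -1.601]
force: [1.5, -0.2, -1.8]
opening: 0.093
```

{"op": "drive_tool", "data": {
  "commands": [
    [0,0,0.003,0,0.0],
    [0,0,0,0,0.0]
  ]
}}

```text
t: 12.5
position: [0.611, 0.0935, 0.1418]
tool_rot: [3.127, -0.019, -1.601]
force: [0.6, 0.1, -0.3]
opening: 0.09
```

{"op": "drive_tool", "data": {
  "commands": [
    [0,0,0.003,0,0.0],
    [0,0,0,0,0.0]
  ]
}}

```text
t: 12.7
position: [0.611, 0.0934, 0.1385]
tool_rot: [3.127, -0.019, -1.601]
force: [1.5, 0.1, -1.2]
opening: 0.089
```

{"op": "drive_tool", "data": {
  "commands": [
    [0,0,0.002,0,0.0],
    [0,0,0,0,0.0]
  ]
}}

```text
t: 12.9
position: [0.6109, 0.0933, 0.1363]
tool_rot: [3.127, -0.019, -1.601]
force: [-0.3, -0.2, -1.1]
opening: 0.097
```

{"op": "drive_tool", "data": {
  "commands": [
    [0,0,0.002,0,0.0],
    [0,0,0,0,0.0]
  ]
}}

```text
t: 13.1
position: [0.6109, 0.0933, 0.1342]
tool_rot: [3.127, -0.019, -1.601]
force: [-0.2, 0.2, -2.2]
opening: 0.091
```

{"op": "drive_tool", "data": {
  "commands": [
    [0,0,0.0015,0,0.0],
    [0,0,0,0,0.0]
  ]
}}

```text
t: 13.3
position: [0.611, 0.0932, 0.1327]
tool_rot: [3.127, -0.019, -1.601]
force: [0.4, 0.3, -1.2]
opening: 0.091
```

{"op": "drive_tool", "data": {
  "commands": [
    [0,0,0.001,0,0.0],
    [0,0,0,0,0.0]
  ]
}}

```text
t: 13.5
position: [0.6108, 0.0931, 0.1316]
tool_rot: [3.127, -0.019, -1.601]
force: [-1.2, -0.2, -1.2]
opening: 0.096
```

{"op": "drive_tool", "data": {
  "commands": [
    [0,0,0.001,0,0.0],
    [0,0,0,0,0.0]
  ]
}}

```text
t: 13.7
position: [0.6108, 0.0931, 0.1306]
tool_rot: [3.127, -0.019, -1.601]
force: [-0.1, 0.3, -1.1]
opening: 0.095
```

{"op": "drive_tool", "data": {
  "commands": [
    [0,0,0.001,0,0.0],
    [0,0,0,0,0.0]
  ]
}}

```text
t: 13.9
position: [0.6108, 0.0931, 0.1295]
tool_rot: [3.127, -0.019, -1.601]
force: [-1.3, 0.4, -1.6]
opening: 0.089
```

{"op": "drive_tool", "data": {
  "commands": [
    [0,0,0.001,0,0.0],
    [0,0,0,0,0.0]
  ]
}}

```text
t: 14.1
position: [0.6107, 0.0931, 0.1283]
tool_rot: [3.127, -0.019, -1.601]
force: [-0.0, -0.2, -1.5]
opening: 0.092
```

{"op": "drive_tool", "data": {
  "commands": [
    [0,0,0.001,0,0.0],
    [0,0,0,0,0.0]
  ]
}}

```text
t: 14.3
position: [0.6108, 0.0931, 0.1273]
tool_rot: [3.127, -0.019, -1.601]
force: [0.7, 0.6, -1.9]
opening: 0.091
```

{"op": "drive_tool", "data": {
  "commands": [
    [0,0,0.001,0,0.0],
    [0,0,0,0,0.0]
  ]
}}

```text
t: 14.5
position: [0.6107, 0.0931, 0.1262]
tool_rot: [3.127, -0.019, -1.601]
force: [0.4, -0.1, -1.6]
opening: 0.097
```

{"op": "drive_tool", "data": {
  "commands": [
    [0,0,0.001,0,0.0],
    [0,0,0,0,0.0]
  ]
}}

```text
t: 14.7
position: [0.6107, 0.0931, 0.1251]
tool_rot: [3.127, -0.019, -1.601]
force: [-0.2, -0.0, -1.4]
opening: 0.094
```

{"op": "drive_tool", "data": {
  "commands": [
    [0,0,0.001,0,0.0],
    [0,0,0,0,0.0]
  ]
}}

```text
t: 14.9
position: [0.6107, 0.093, 0.124]
tool_rot: [3.127, -0.019, -1.601]
force: [0.1, 0.2, -1.1]
opening: 0.095
```

{"op": "drive_tool", "data": {
  "commands": [
    [0,0,0.001,0,0.0],
    [0,0,0,0,0.0]
  ]
}}

```text
t: 15.1
position: [0.6107, 0.093, 0.123]
tool_rot: [3.127, -0.019, -1.601]
force: [-0.6, 1.2, -1.6]
opening: 0.095
```

{"op": "drive_tool", "data": {
  "commands": [
    [0,0,0.001,0,0.0],
    [0,0,0,0,0.0]
  ]
}}

```text
t: 15.3
position: [0.6107, 0.0931, 0.1218]
tool_rot: [3.127, -0.019, -1.601]
force: [-0.5, -0.6, -1.4]
opening: 0.094
```

{"op": "drive_tool", "data": {
  "commands": [
    [0,0,0.001,0,0.0],
    [0,0,0,0,0.0]
  ]
}}

```text
t: 15.5
position: [0.6106, 0.093, 0.1208]
tool_rot: [3.127, -0.019, -1.601]
force: [-0.0, -0.4, -1.7]
opening: 0.089
```

{"op": "drive_tool", "data": {
  "commands": [
    [0,0,0.0007,0,0.0],
    [0,0,0,0,0.0]
  ]
}}

```text
t: 15.7
position: [0.6106, 0.093, 0.12]
tool_rot: [3.127, -0.019, -1.601]
force: [0.1, 0.2, -1.5]
opening: 0.092
```

{"op": "drive_tool", "data": {
  "commands": [
    [0,0,0.0005,0,0.0],
    [0,0,0,0,0.0]
  ]
}}

```text
t: 15.9
position: [0.6107, 0.093, 0.1198]
tool_rot: [3.127, -0.019, -1.601]
force: [-0.2, -0.1, -1.7]
opening: 0.094
```

{"op": "drive_tool", "data": {
  "commands": [
    [0,0,0.0005,0,0.0],
    [0,0,0,0,0.0]
  ]
}}

```text
t: 16.1
position: [0.6107, 0.093, 0.1198]
tool_rot: [3.128, -0.019, -1.601]
force: [-2.1, -0.0, -0.7]
opening: 0.09
```

```bash
python3 look.py 7
python3 - <<'E'
import cv2
s=cv2.imread('pics/side7.png')
cv2.imwrite('pics/s7z.png',cv2.resize(s[140:215,280:340],None,fx=8,fy=8,interpolation=cv2.INTER_CUBIC))
E
```

```text
16.2 [0.61067691 0.09299864 0.11975712] [ 3.12764663 -0.01913914 -1.60106882] 0.09418609447221754 [-1.72328934 -0.17804476  0.24278934] [ 0.09105381  0.33526134 -0.01842832]
```

View pics/s7z.png

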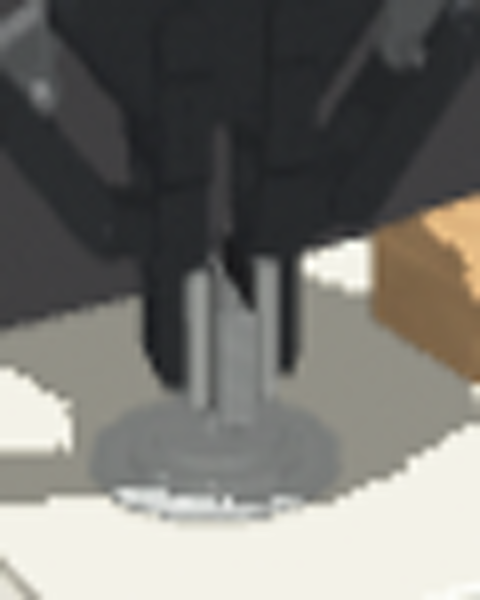

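{"op": "drive_tool", "data": {
  "commands": [
    [0,0,0,2,0.0],
    [0,0,0,2,0.0],
    [0,0,0,0,0.0]
  ]
}}

```text
t: 16.5
position: [0.6104, 0.0932, 0.1197]
tool_rot: [3.128, -0.02, -1.673]
force: [-1.9, 1.0, -0.7]
opening: 0.094
```

{"op": "drive_tool", "data": {
  "commands": [
    [0,0,0,3,0.0],
    [0,0,0,3,0.0],
    [0,0,0,0,0.0]
  ]
}}

```text
t: 16.8
position: [0.61, 0.0933, 0.1197]
tool_rot: [3.13, -0.021, -1.777]
force: [-0.2, 0.4, -0.1]
opening: 0.091
```

{"op": "drive_tool", "data": {
  "commands": [
    [0,0,0,3,0.0],
    [0,0,0,3,0.0],
    [0,0,0,3,0.0]
  ]
}}

```text
t: 17.1
position: [0.6096, 0.0933, 0.1197]
tool_rot: [3.133, -0.023, -1.932]
force: [-1.5, 0.5, 0.6]
opening: 0.093
```

{"op": "drive_tool", "data": {
  "commands": [
    [0,0,0,3,0.0],
    [0,0,0,3,0.0],
    [0,0,0,3,0.0],
    [0,0,0,3,0.0],
    [0,0,0,3,0.0]
  ]
}}

```text
t: 17.6
position: [0.6091, 0.0935, 0.1197]
tool_rot: [3.138, -0.025, -2.193]
force: [-1.2, 0.3, 0.4]
opening: 0.096
```

{"op": "drive_tool", "data": {
  "commands": [
    [0,0,0,3,0.0],
    [0,0,0,3,0.0],
    [0,0,0,3,0.0],
    [0,0,0,3,0.0],
    [0,0,0,3,0.0]
  ]
}}

```text
t: 18.1
position: [0.6086, 0.0939, 0.1197]
tool_rot: [-3.139, -0.026, -2.453]
force: [-2.3, -0.2, 0.9]
opening: 0.094
```

{"op": "drive_tool", "data": {
  "commands": [
    [0,0,0,3,0.0],
    [0,0,0,3,0.0],
    [0,0,0,3,0.0]
  ]
}}

```text
t: 18.4
position: [0.6083, 0.0942, 0.1197]
tool_rot: [-3.136, -0.025, -2.609]
force: [-2.5, 0.4, 0.9]
opening: 0.093
```

{"op": "drive_tool", "data": {
  "commands": [
    [0,0,0,3,0.0],
    [0,0,0,3,0.0],
    [0,0,0,0,0.0]
  ]
}}

```text
t: 18.7
position: [0.6082, 0.0943, 0.1197]
tool_rot: [-3.133, -0.025, -2.712]
force: [-1.4, -0.3, 0.1]
opening: 0.091
```

{"op": "drive_tool", "data": {
  "commands": [
    [0,0,0,3,0.0],
    [0,0,0,3,0.0],
    [0,0,0,0,0.0]
  ]
}}

```text
t: 19.0
position: [0.6081, 0.0946, 0.1197]
tool_rot: [-3.131, -0.024, -2.811]
force: [-0.5, 0.1, -0.1]
opening: 0.091
```

```bash
python3 look.py 8
```

```text
19.1 [0.60814263 0.09455611 0.11970901] [-3.13114017 -0.02385854 -2.81070573] 0.09465584734141828 [-1.23329133  0.70705326  0.97635649] [0.07702723 0.45407232 0.02974882]
```

View pics/side8c.png

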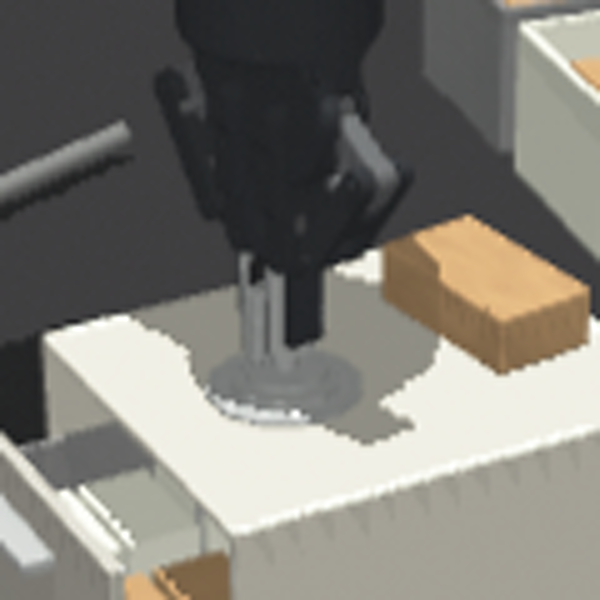

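{"op": "drive_tool", "data": {
  "commands": [
    [0,0,0,0,0.02],
    [0,0,0,0,0.04],
    [0,0,0,0,0.05],
    [0,0,0,0,0.05]
  ]
}}

```text
t: 19.5
position: [0.6094, 0.0945, 0.1201]
tool_rot: [-3.13, -0.021, -2.807]
force: [-0.4, -0.4, -0.1]
opening: 0.589
```

{"op": "drive_tool", "data": {
  "commands": [
    [0,0,-0.01,0,0.05],
    [0,0,-0.02,0,0.05],
    [0,0,-0.02,0,0.05],
    [0,0,-0.03,0,0.05],
    [0,0,-0.03,0,0.05],
    [0,0,-0.03,0,0.05],
    [0,0,0,0,0.05],
    [0,0,0,0,0.05],
    [0,0,0,0,0.05]
  ]
}}

```text
t: 20.4
position: [0.612, 0.0962, 0.2713]
tool_rot: [-3.129, -0.017, -2.806]
force: [-0.0, 0.1, -0.0]
opening: 0.587
```

```bash
python3 look.py 9
python3 - <<'E'
import cv2
s=cv2.imread('pics/side9.png')
cv2.imwrite('pics/s9z.png',cv2.resize(s[140:215,280:340],None,fx=8,fy=8,interpolation=cv2.INTER_CUBIC))
E
```

```text
20.5 [0.61168668 0.09622888 0.27028598] [-3.12911607 -0.01863857 -2.8055822 ] 0.5804228936222477 [ 0.62738785 -0.42279373  0.44390876] [ 0.05393113 -0.06169731  0.00479541]
```

View pics/side9.png

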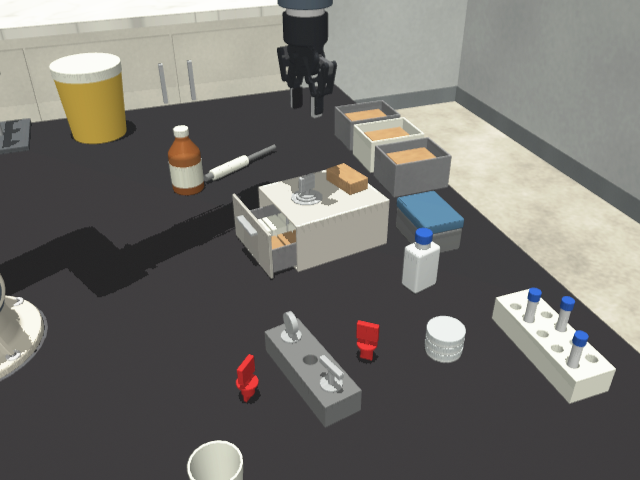

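View pics/s9z.png

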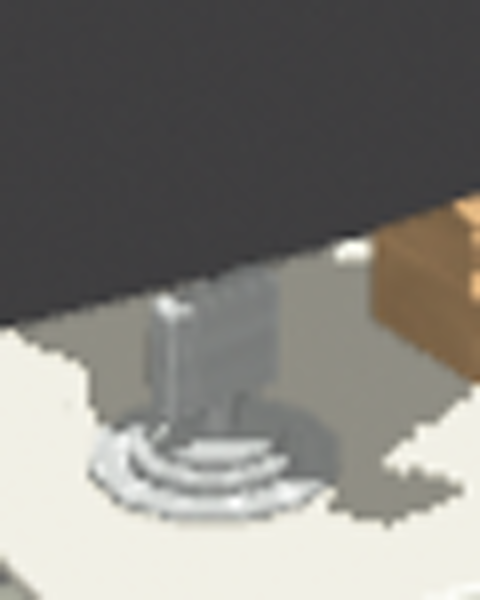

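The key stands upright in the lock with its collar on the rim. The drawer is out, and the other keys, box, flask and dishes haven't moved. The gripper is clear at z = 0.27.

```bash
python3 -c "
from rig import robot
print(robot.close_job())"
```

```text
the job is handed in; nothing more can be done
None
```

I took the rectangular-bow key from the middle of the block, put it in the lock and turned it about 1.2 rad clockwise until the drawer sprang open. I then let go of the key, raised the gripper clear and handed the job in at about 20.5 s; no verdict was reported.

- **Insertion:** the tang dropped straight into the slot without any turning to find it. The collar met the rim at a tool height of 0.1198 m, against 0.1196 m expected. Wrist force readings between moves stayed below about 3 N, so I saw no sign of the key being forced.
- **Last picture:** the key stands upright in the lock with its collar on the rim, and the drawer is clearly open. The gripper is well clear, at 0.27 m. The other two keys, the slide box, the flask and the dishes look unmoved.
- **Not measured:** I judged the drawer opening and the key's final height by eye from that picture. I did not turn them into numbers.
- **Disagreements:** the two cameras differed by 3–4 mm on position, so I checked the key against the lock in the side view before going in. The tool also picked up a tilt of about 0.02–0.03 rad during moves, which caused no trouble.

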